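# Bring the haematocrit reader's hairline up to the check-rod mark from below

### The arm

A 7-joint arm with a two-finger parallel gripper is mounted at the origin on the work surface. World frame = base frame: x ahead of the robot, y to its left, z up, the work surface at z = 0. Lengths are in m, angles in rad, forces in N, time in s.
With the tool pointing down it reaches from about 0.425 to 0.925 m from the base axis. Payload 6.8 kg.
Tool frame: the origin (TCP) lies at the very end of the fingers, on their centre line; the grasp point (between the pads) lies 19 mm behind it; z points along the fingers, x is the direction in which the jaws open and shut, and the axes are right-handed (so a half turn about z gives the same grasp; the last joint's range is limited). The gripper opens to 85 mm and grips with 20 to 120 N. Pads are 22 mm wide; open, the fingers measure 114 mm over their backs; the gripper's body (76 mm by 85 mm) begins 54 mm behind the grasp point. The pads swing forward as they close: fully open they stand 13 mm farther back than shut.
Start: joints at [1.032, 0.477, 0.022, 1.555, -0.011, 1.109, -0.083], TCP at [0.282, -0.613, 0.204] pointing down, gripper open.
Joint ranges: [-2.96, 2.96], [-0.34, 2.1], [-1.41, 1.46], [0.24, 2.44], [-1.37, 4.51], [0.17, 1.92], [-2.96, 2.96]. Speed limits (rad/s): [2.39, 2.39, 3.14, 3.14, 3.14, 3.14, 3.14].

### API

Orientations are given as a unit quaternion [w, x, y, z].
In Python, from station import bot gives the robot as it stands.
- The arm moves only by the shell command python3 -m creep 'ROWS' [FORCE]. ROWS is JSON, a list that holds one entry, the list of rows, each a list of 7 numbers: the shift along the tool's x, y, z in cm, then the turn, a rotation vector about the tool's x, y, z in rad, then the opening, from 0 (shut) to 1 (fully open). In form: [[[dx, dy, dz, wx, wy, wz, claw], ...]]. A call has 1 to 10 rows; each row is the pose to reach, as a shift and turn from the pose commanded when the call began, along the tool's axes at that moment; what a row does not reach only later rows make up. A row lasts 1/8 s, in which the tool goes at most 62.5 mm and 10.7 degrees, less where a joint would pass 70% of its speed; a pose out of reach is approached as far as the arm can. A call with a gripper value outside its range is refused whole. The fingers move at their own pace and stop on an object; FORCE is the grip in N (left out, the last holds). Time passes only in rows, so rows that repeat a pose let the fingers close. It gives the time, the measured TCP pose, the force and the opening at its end, in the units of the state.
- bot.get_obs(): the state, without advancing time (a new reading comes with each control period).
- bot.read_camera(name): name is "scene" or "top"; returns (picture, depth): 400x640x3 uint8, blue, green, red; 400x640 float32, m along the optical axis (not along the pixel's ray), 0 where there is no reading.
- bot.calibration(name): a dict with "mtx" (3x3 intrinsics, pixels), "rvec" (rotation vector, rad) and "tvec" (3), from world to camera coordinates, as OpenCV has them. Camera axes: x right, y down, z forward; pixel columns grow to the right and rows downward; lengths in m; the calibration is good to about 2 mm. A picture is of the moment at which its call begins. calibration takes no time and is no camera call.
- bot.hand_in(): hands the job in, once; it reports no verdict.
Trained networks look in the newest picture that a camera, given by its name, has taken for a name from the list of things; names that differ only in an ending like _2 or _b are one class to them, and where a whole thing is asked for, a point or a joint stands for the part that bears it (a point fixed in the world has none). Each returns a list of dicts, best first, with "p" (0 to 1); they miss things now and then, are a little off and sometimes report something else, mostly with a low value. They report only what shows in the picture. A call takes as long as a camera call.
- bot.find_in(camera, label): "xy" ([column, row] in pixels, amid what is visible of it).
- bot.silhouettes(camera, label): "mask" (400x640 bool, what is visible of it) and "xy" ([column, row] in pixels, amid what is visible of it).
The state is a dict: "t": time; "q": joint angles; "joint_vel": joint speeds; "joint_torque": joint torques, N m; "eef_pos": TCP position; "tool_rot": TCP orientation; "contact_force": force on the tool from outside, world axes, zero at the start; "torque": the same for the moment, N m; "gripper_width": opening from 0.0 (shut) to 1.0 (fully open).
Only numpy, scipy, OpenCV 4.12 (cv2) and the standard library are available. Lean on these libraries where they do the work, as an engineer would, in place of code of your own. Each camera call takes 0.05 s, during which the arm holds its last target.

### The job

Check the haematocrit tube reader against its check rod: the hairline under the window has been left too far up the scale (to the right). With the thumbwheel, run it back to the left until it stands clearly below the mark (half a centimetre or more), then bring it up to the edge of the rod's dark part, finishing in the upward direction so that the slack in the drive is taken up, and leave it there. Roll the wheel with light finger pressure only, and leave the things round about alone.

Things in the scene. Friction and masses are not known exactly. Their poses are not given: they have to be found in the camera images.
- reader: the tube reader, a grey flat case fixed to the counter, 136 mm deep (its x), 276 mm wide (its y), 50 mm high, flat on top; origin at the centre of its underside; x points away from the operator, y to the operator's left, z up. A clear window flush with the top covers the scale (x -4 to 54, y -118 to 85 mm), ticks 4 mm apart, low end at the left (+y): 'up the scale' is to the right (-y)
- thumbwheel: the steel thumbwheel, 52 mm in diameter, 14 mm wide, axle along the reader's x, in a slot of the reader's top; origin on the axle, at x -36, y 0, z 34 mm of the reader; about 10 mm stand out. Its rim runs out of true by 1.3 mm either way. It turns at about 3 N along the rim and stays where left. Delicate axle: touch it slower than 10 mm/s, roll it with a fingertip at 6 to 14 N; over 22 N spoils it
- wheel_top (a point): the top of the thumbwheel's rim over the axle, middle of its width, 60 mm above the counter: a mean, the rim is there up to 1.3 mm higher or lower as the wheel turns; axes as the reader's. Rim top moved to the right (the reader's -y) drives the hairline right, to the left drives it left; once the slack is taken up, 26 mm of rim travel (1 rad) moves the hairline 16 mm
- hairline_mid (a point): the point of the dark hairline (a 1.6 mm wide line along the reader's x, on a small carriage, under the window) where it crosses the check rod; its axes are the reader's
- rod_mark (a point): the mark: the edge between the dark left part and the clear glass right part of the 6 mm thick check rod, clamped along the reader's y under the window; axes as the reader's. The hairline is at the mark when it lies over this edge (same y in this frame); right of it (-y) it is above the mark, left of it (+y) below
- slack (a joint): the lost motion between thumbwheel and drive, rad: 0.25 = fully taken up with the wheel driving to the right (up the scale), 0 = fully taken up with the wheel driving to the left (down the scale), in between = the wheel turns free without moving the hairline
- stain_mid (a point): a closed amber bottle, 42 mm across and 95 mm high, standing near the reader's left end; point at half its height; not to be disturbed
- vial_mid (a point): a closed clear jar, 38 mm across and 88 mm high, standing near the reader's right end; point at half its height; not to be disturbed
- slides_mid (a point): a plain paper box of microscope slides, 34 by 82 by 30 mm, lying beyond the reader; point at its centre; not to be disturbed

How it is judged:
On the way, in this order (a step that is already met when the one before it is completed fails the run):
1. the hairline has been run back to clearly below the mark (more than 4 mm to its left) (y of hairline_mid in the frame of rod_mark above 0.004 m), for 0.1 s.
2. the hairline has been brought up to the mark with the slack taken up in the upward direction (y of hairline_mid in the frame of rod_mark between -0.002 and 0.002 m and value of joint slack above 0.17 rad), for 0.2 s.
At the end, for the whole second after the job is handed in: The hairline stands within 2 mm (half a scale division) of the rod's dark edge, the slack is taken up in the upward direction (slack above 0.17 rad), and the thumbwheel is at rest and released (all of step 2 and angular speed of thumbwheel below 0.05 rad/s and contact force between the fingers and thumbwheel below 0.1 N); the robot touches nothing.
It fails at once if the thumbwheel is pressed with more than 22 N (contact force between the fingers and thumbwheel above 22 N).
It fails at once if a bystander is moved by more than 15 mm (distance of any of stain_mid, vial_mid, slides_mid from where it was at the start of the episode above 0.015 m).
It also fails if it takes over 67 s, if anything falls off the work surface, if the arm or the gripper's body presses on something with over 40 N, if the wrist force passes 120 N, or if a joint passes its speed limit or range.

## Working session

There is one attempt and no reset: what is moved stays moved. The work goes in short steps, Python scripts to look and compute and a shell command to move; the robot and the scene stay as the last step left them, time stands still between calls to the robot, and variables do not carry over. Pictures are saved under pics/ and viewed, and the job is handed in when it is done.

```bash
ls; mkdir -p pics
cat > h.py <<'E'
from station import bot
import numpy as np, cv2
def cam(n):
    c=bot.calibration(n); K=np.array(c["mtx"],float); R=cv2.Rodrigues(np.array(c["rvec"],float))[0]; t=np.array(c["tvec"],float).reshape(3)
    return K,R,t
def ray_z(n,uv,z):
    K,R,t=cam(n); d=R.T@np.linalg.inv(K)@np.array([uv[0],uv[1],1.]); o=-R.T@t
    return o+d*(z-o[2])/d[2]
def proj(n,P):
    K,R,t=cam(n); p=K@(R@np.array(P)+t); return p[:2]/p[2]
def back(n,uv,dep):
    K,R,t=cam(n); return R.T@(np.linalg.inv(K)@np.array([uv[0],uv[1],1.])*dep-t)
E
python3 - <<'E'
from h import *
for n in("scene","top"):
    im,d=bot.read_camera(n); cv2.imwrite(f"pics/{n}0.png",im); np.save(f"pics/{n}0.npy",d)
    K,R,t=cam(n); print(n,K[0,0],-R.T@t, R[2])
    for l in("reader","thumbwheel","wheel_top","hairline_mid","rod_mark","stain_mid","vial_mid","slides_mid"):
        print(l,[(np.round(x["xy"],1),round(x["p"],2)) for x in bot.find_in(n,l)[:3]])
o=bot.get_obs();print({k:np.round(v,3) for k,v in o.items()})
E
```

```text
pics
scene 415.92692466097657 [1.23356295 0.43191698 0.76231456] [-0.62452361 -0.37291544 -0.6862247 ]
reader []
thumbwheel []
wheel_top [(array([343.3, 190.3]), 0.69), (array([346.5, 174.2]), 0.54)]
hairline_mid []
rod_mark []
stain_mid [(array([430.1, 197.5]), 0.84)]
vial_mid [(array([265.5, 175.7]), 0.76)]
slides_mid [(array([335.1, 231.9]), 0.74)]
top 499.9676622075445 [0.39300548 0.04458728 1.2294528 ] [ 0.19832045  0.0122071  -0.98006121]
reader [(array([310.9, 262. ]), 0.68)]
thumbwheel [(array([314.7, 275.3]), 0.69)]
wheel_top [(array([311.9, 264.2]), 0.81)]
hairline_mid []
rod_mark []
stain_mid [(array([229.4, 293.8]), 0.63)]
vial_mid [(array([400.7, 230.3]), 0.64)]
slides_mid [(array([296.1, 212.3]), 0.78)]
{'t': np.float64(0.9), 'q': array([ 1.032,  0.477,  0.022,  1.555, -0.012,  1.109, -0.083]), 'joint_vel': array([-0.   ,  0.   , -0.001, -0.002,  0.001, -0.   ,  0.   ]), 'joint_torque': array([-2.0000e-03, -5.9633e+01,  1.6060e+00, -2.8155e+01,  1.2000e-02,
        2.0000e-03,  0.0000e+00]), 'eef_pos': array([ 0.282, -0.613,  0.204]), 'tool_rot': array([ 0.   ,  0.842, -0.54 ,  0.   ]), 'contact_force': array([-0.226,  0.374,  0.02 ]), 'torque': array([-0.039,  0.01 , -0.002]), 'gripper_width': np.float64(0.995)}
```

Run:
```python
import cv2
a=cv2.imread("pics/top0.png");b=cv2.imread("pics/scene0.png")
cv2.imwrite("pics/a.png",cv2.resize(a[190:330,200:430],None,fx=3.4,fy=3.4,interpolation=cv2.INTER_CUBIC))
cv2.imwrite("pics/b.png",cv2.resize(b[120:270,220:470],None,fx=3.2,fy=3.2,interpolation=cv2.INTER_CUBIC))
```

```text
(no output)
```

View pics/a.png

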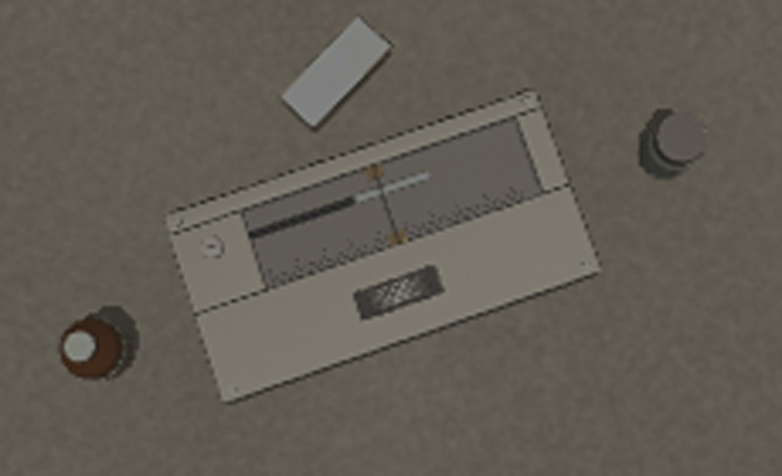

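View pics/b.png

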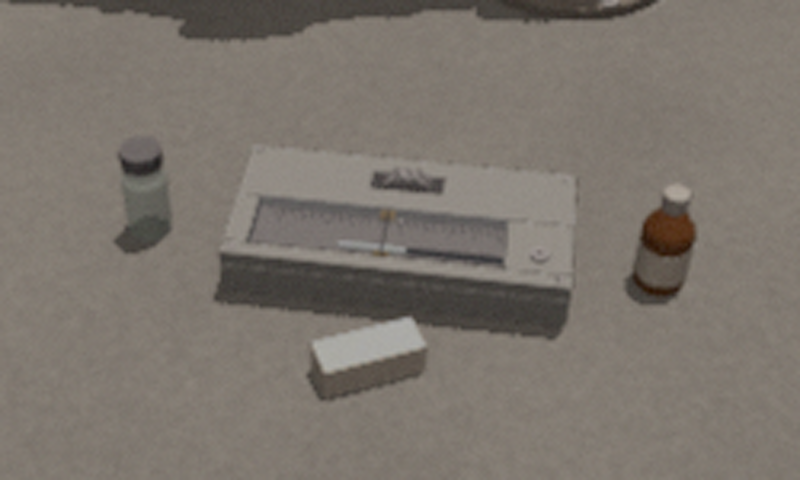

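View pics/top0.png

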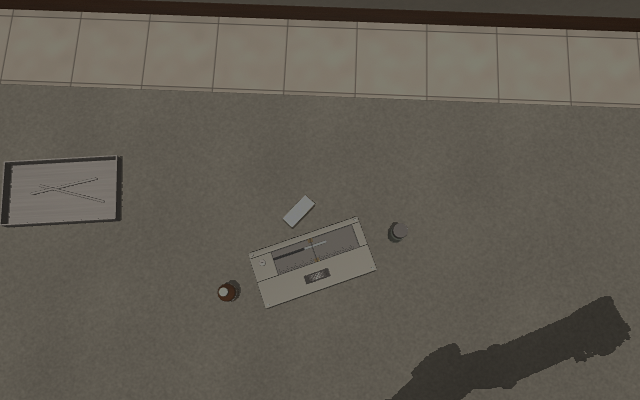

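```bash
cat >> h.py <<'E'
from scipy.optimize import least_squares
LOC=np.array([[.068,.138,.05],[.068,-.138,.05],[-.068,-.138,.05],[-.068,.138,.05]])
def w(p,L):
    c,s=np.cos(p[2]),np.sin(p[2]); L=np.asarray(L,float)
    return np.array([p[0]+c*L[0]-s*L[1],p[1]+s*L[0]+c*L[1],L[2]])
E
python3 - <<'E'
from h import *
top=np.array([(167,214),(535,91),(600,270),(228,402)])/3.4+[200,190]
sc=np.array([(572,290),(221,252),(256,148),(577,178)])/3.2+[220,120]
def f(p,cams):
    r=[]
    for n,c in cams:
        for L,u in zip(LOC,c): r+=list(proj(n,w(p,L))-u)
    return r
for cams in ([("top",top)],[("scene",sc)],[("top",top),("scene",sc)]):
    s=least_squares(f,[.5,0,.3],args=(cams,)); print(s.x,np.round(s.fun,1))
    print("wheel",w(s.x,[-.036,0,.06]))
    print([np.round((proj("top",w(s.x,[-.036,y,.06]))-[200,190])*3.4) for y in (-.02,0,.02)],np.round((proj("scene",w(s.x,[-.036,0,.06]))-[220,120])*3.2))
o=bot.get_obs(); print(o["t"],o["eef_pos"],o["tool_rot"])
E
```

```text
[0.50676441 0.06446264 0.37526021] [-0.8  0.3  0.7 -1.   1.3  0.2 -1.1  0.4]
wheel [0.47326956 0.05126811 0.06      ]
[array([428., 281.]), array([400., 291.]), array([373., 301.])] [406. 172.]
[0.50918442 0.06964218 0.37230177] [ 0.6  0.3 -0.6  0.2 -0.6 -0.8  0.6 -0.2]
wheel [0.47565069 0.0565468  0.06      ]
[array([420., 278.]), array([393., 287.]), array([365., 297.])] [410. 176.]
[0.5071358  0.06646584 0.37389224] [-1.6 -0.  -0.1 -1.1  0.4  0.1 -2.   0.1 -0.2 -0.7 -1.2 -0.7 -1.3 -1.5
 -0.3 -1.1]
wheel [0.47362294 0.05331714 0.06      ]
[array([425., 281.]), array([397., 290.]), array([370., 300.])] [408. 174.]
0.9 [ 0.28188096 -0.61336591  0.20432004] [ 9.27655692e-06  8.41880366e-01 -5.39664199e-01  3.79490562e-05]
```

```bash
cat >> h.py <<'E'
from scipy.spatial.transform import Rotation as Rn
P=np.array([.5073,.0660,.3739])
def rows(target,yaw=None):
    o=bot.get_obs(); q=o["tool_rot"]; R=Rn.from_quat([q[1],q[2],q[3],q[0]])
    d=R.inv().apply(np.array(target)-o["eef_pos"])*100
    Rt=np.array([[np.cos(P[2]),np.sin(P[2]),0],[np.sin(P[2]),-np.cos(P[2]),0],[0,0,-1]]).T
    rv=(R.inv()*Rn.from_matrix(Rt)).as_rotvec()
    print("shift cm",np.round(d,3),"turn",np.round(rv,4),"t",o["t"],"F",np.round(o["contact_force"],2))
E
python3 -c "
from h import *
t=w(P,[-.036,-.007,.13]);print(t);rows(t)"
```

```text
[0.47634398 0.04633468 0.13      ]
shift cm [-51.826 -45.214   7.429] turn [ 0.000e+00 -1.000e-04 -1.514e+00] t 0.9 F [-0.23  0.37  0.02]
```

```bash
python3 -m creep '[[[-6,-5,0,0,0,-0.15,0],[-11,-10,0,0,0,-0.3,0],[-16,-14,0,0,0,-0.45,0],[-21,-18,0,0,0,-0.6,0],[-26,-23,0,0,0,-0.75,0],[-31,-27,0,0,0,-0.9,0],[-36,-31,1,0,0,-1.05,0],[-41,-36,2,0,0,-1.2,0],[-46,-40,4,0,0,-1.35,0],[-50,-44,5,0,0,-1.5,0]]]' 20
python3 -c "
from h import *
t=w(P,[-.036,-.007,.075]);print(t);rows(t)"
```

```text
t: 2.15
eef_pos: [0.4593, -0.0165, 0.1636]
tool_rot: [0.0, 0.983, 0.181, 0.001]
contact_force: [1.5, 0.1, 0.2]
gripper_width: -0.002
[0.47634398 0.04633468 0.075     ]
shift cm [ 3.821 -5.273  8.858] turn [ 0.001  -0.0011 -0.0096] t 2.15 F [1.47 0.08 0.16]
```

```bash
python3 -m creep '[[[0,0,0,0,0,0,0],[0,0,0,0,0,0,0]]]'
python3 -c "
from h import *
t=w(P,[-.036,-.007,.075]);print(t);rows(t)"
```

```text
t: 2.4
eef_pos: [0.4587, -0.0185, 0.1635]
tool_rot: [0.0, 0.984, 0.179, -0.0]
contact_force: [0.5, -1.3, -0.9]
gripper_width: -0.0
[0.47634398 0.04633468 0.075     ]
shift cm [ 3.936 -5.452  8.844] turn [ 0.0002  0.0004 -0.0145] t 2.4 F [ 0.55 -1.28 -0.93]
```

```bash
python3 -m creep '[[[2,-3,3,0,0,-0.014,0],[3.94,-5.45,6,0,0,-0.014,0],[3.94,-5.45,8,0,0,-0.014,0],[3.94,-5.45,8.8,0,0,-0.014,0],[3.94,-5.45,8.8,0,0,-0.014,0]]]'
python3 - <<'E'
from h import *
rows(w(P,[-.036,-.007,.06]))
for n in("scene","top"):
    im,d=bot.read_camera(n); cv2.imwrite(f"pics/{n}1.png",im)
    print([np.round(x["xy"],1) for x in bot.find_in(n,"thumbwheel")[:2]])
    u,v=proj(n,w(P,[0,0,.05])).astype(int)
    cv2.imwrite(f"pics/{n}1c.png",cv2.resize(im[v-70:v+70,u-90:u+90],None,fx=4.3,fy=4.3,interpolation=cv2.INTER_CUBIC)); print(u-90,v-70)
E
```

```text
t: 3.02
eef_pos: [0.4764, 0.0452, 0.0755]
tool_rot: [0.0, 0.983, 0.185, -0.0]
contact_force: [-0.2, 0.4, 0.1]
gripper_width: -0.003
shift cm [ 0.036 -0.105  1.551] turn [ 0.0006  0.0007 -0.0026] t 3.025 F [-0.22  0.42  0.13]
[array([348.8, 175.3])]
255 115
[]
222 191
```

View pics/scene1c.png

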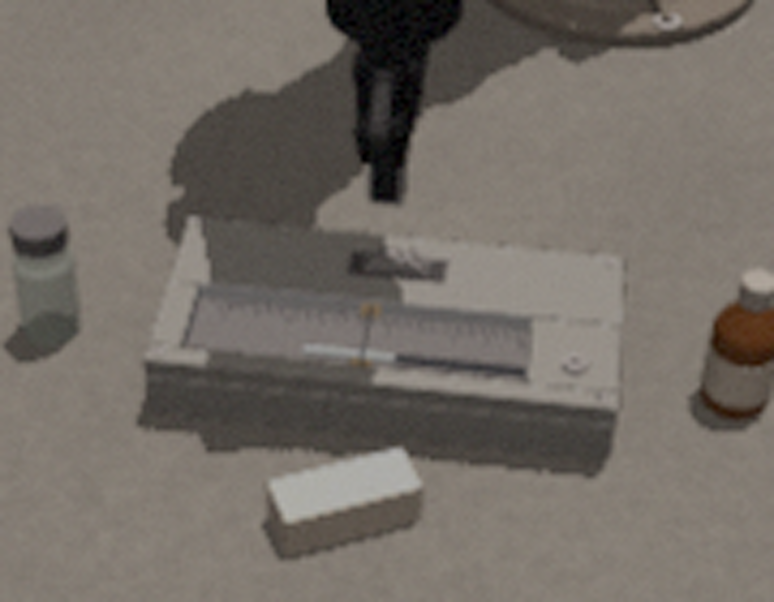

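View pics/top1c.png

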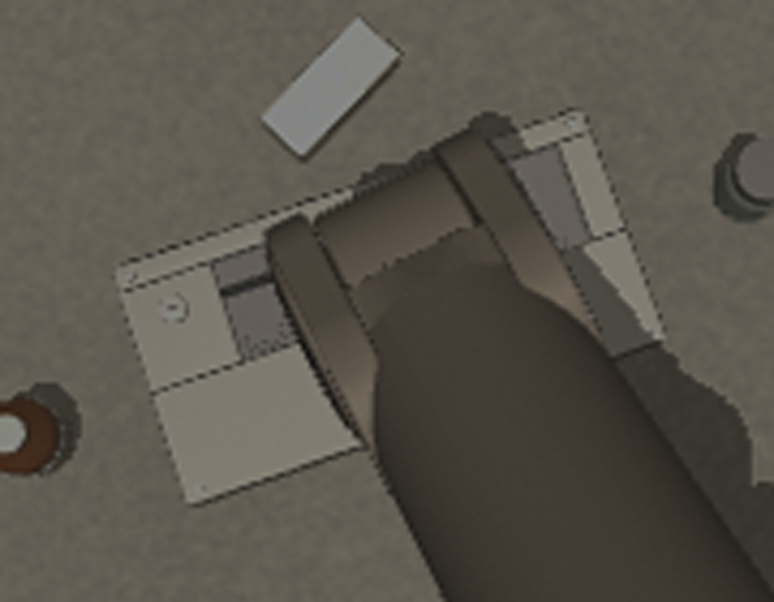

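```bash
python3 -c "
from h import *
print((proj('scene',bot.get_obs()['eef_pos'])-[255,115])*4.3, (proj('scene',w(P,[-.036,0,.06]))-[255,115])*4.3)"
python3 -m creep '[[[0,-0.1,0.4,0,0,0,0],[0,-0.1,0.8,0,0,0,0],[0,-0.1,1.0,0,0,0,0],[0,-0.1,1.1,0,0,0,0],[0,-0.1,1.2,0,0,0,0],[0,-0.1,1.3,0,0,0,0]]]'
```

```text
[385.20927099 233.36510317] [396.49008234 254.54543415]
t: 3.98
eef_pos: [0.4762, 0.0478, 0.0624]
tool_rot: [-0.0, 0.983, 0.186, 0.0]
contact_force: [-0.1, 0.6, -0.2]
gripper_width: 0.0
```

Run:
```python
from h import *
im,d=bot.read_camera("scene")
u,v=proj("scene",w(P,[-.036,0,.07])).astype(int); c=im[v-35:v+35,u-45:u+45]
c=np.clip(c.astype(float)*1.6,0,255).astype(np.uint8)
cv2.imwrite("pics/z.png",cv2.resize(c,None,fx=8.5,fy=8.5,interpolation=cv2.INTER_CUBIC))
print((proj('scene',bot.get_obs()['eef_pos'])-[u-45,v-35])*8.5)
for vv in range(v-30,v+10,3):
    print(vv,[np.round(back("scene",(uu,vv),d[vv,uu])*1000).astype(int).tolist() for uu in range(u-8,u+7,4)])
```

```text
[366.37106464 317.59041814]
141 [[498, 38, 175], [516, 59, 194], [510, 67, 193], [485, 65, 177]]
144 [[494, 37, 164], [521, 62, 189], [502, 63, 178], [486, 66, 169]]
147 [[530, 56, 185], [525, 64, 184], [515, 70, 180], [484, 65, 159]]
150 [[537, 60, 181], [533, 68, 182], [528, 77, 182], [466, 57, 136]]
153 [[529, 56, 166], [525, 65, 167], [523, 74, 169], [478, 63, 136]]
156 [[350, -39, 4], [506, 55, 142], [501, 64, 142], [330, -9, 2]]
159 [[360, -33, 2], [488, 46, 117], [485, 56, 119], [342, -2, 1]]
162 [[372, -27, 1], [490, 47, 109], [486, 57, 111], [353, 3, -1]]
165 [[387, -18, 3], [490, 48, 100], [486, 57, 101], [365, 10, -1]]
168 [[396, -13, 0], [389, -4, -1], [389, 9, 4], [384, 20, 5]]
171 [[463, 22, 51], [458, 32, 51], [456, 43, 54], [447, 50, 51]]
174 [[472, 28, 49], [478, 43, 59], [478, 54, 64], [469, 62, 61]]
177 [[485, 34, 50], [485, 47, 56], [480, 56, 56], [474, 65, 56]]
180 [[496, 41, 51], [491, 50, 51], [486, 59, 52], [482, 69, 53]]
```

View pics/z.png

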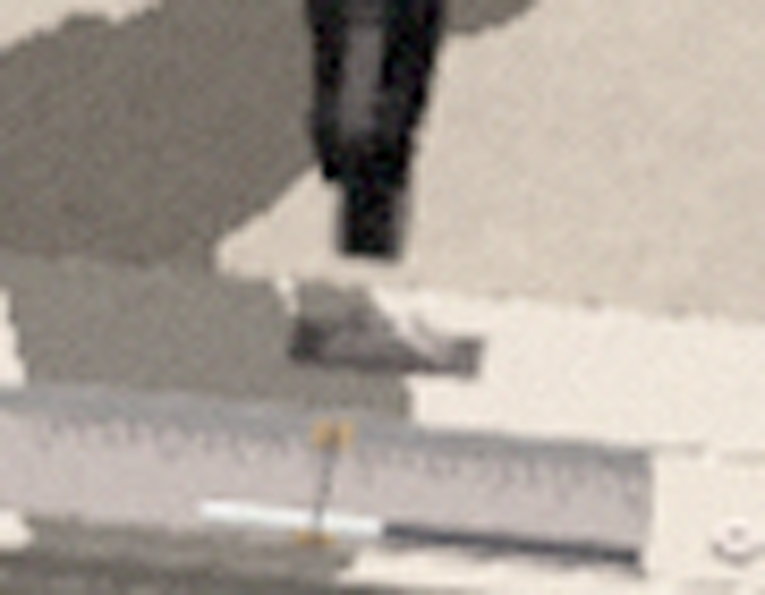

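```bash
for i in 1; do python3 -m creep '[[[0,0,0.1,0,0,0,0]]]'; python3 -m creep '[[[0,0,0.05,0,0,0,0]]]';python3 -m creep '[[[0,0,0.05,0,0,0,0]]]'; done | egrep 't:|pos|for'
```

```text
t: 4.15
eef_pos: [0.4762, 0.0477, 0.0615]
tool_rot: [0.0, 0.983, 0.186, 0.0]
contact_force: [0.0, -0.1, 0.1]
t: 4.28
eef_pos: [0.4761, 0.0477, 0.0609]
tool_rot: [0.0, 0.983, 0.186, -0.0]
contact_force: [0.2, -0.2, 0.2]
t: 4.4
eef_pos: [0.4762, 0.0477, 0.0605]
tool_rot: [0.0, 0.983, 0.186, 0.0]
contact_force: [0.5, -0.6, -0.6]
```

```bash
for i in 1; do python3 -m creep '[[[0,0,0.05,0,0,0,0]]]'; python3 -m creep '[[[0,0,0.05,0,0,0,0]]]';python3 -m creep '[[[0,0,0.05,0,0,0,0]]]';python3 -m creep '[[[0,0,0.05,0,0,0,0]]]'; done | egrep 't:|pos|for'
```

```text
t: 4.53
eef_pos: [0.4762, 0.0478, 0.06]
tool_rot: [0.0, 0.983, 0.186, 0.0]
contact_force: [-0.2, 0.0, -0.7]
t: 4.65
eef_pos: [0.4761, 0.0477, 0.0595]
tool_rot: [-0.0, 0.983, 0.186, 0.0]
contact_force: [-0.2, 0.4, 0.0]
t: 4.78
eef_pos: [0.4761, 0.0477, 0.059]
tool_rot: [0.0, 0.983, 0.186, 0.0]
contact_force: [-0.4, 0.0, 0.4]
t: 4.9
eef_pos: [0.4761, 0.0477, 0.0585]
tool_rot: [0.0, 0.983, 0.186, 0.0]
contact_force: [0.6, 0.4, 0.2]
```

```bash
for i in 1; do python3 -m creep '[[[0,0,0.05,0,0,0,0]]]'; python3 -m creep '[[[0,0,0.05,0,0,0,0]]]';python3 -m creep '[[[0,0,0.05,0,0,0,0]]]';python3 -m creep '[[[0,0,0.05,0,0,0,0]]]'; done | egrep 't:|pos|for' | grep -v tool
python3 - <<'E'
from h import *
im,d=bot.read_camera("scene")
u,v=proj("scene",w(P,[-.036,0,.07])).astype(int); c=im[v-35:v+35,u-45:u+45]
c=np.clip(c.astype(float)*1.6,0,255).astype(np.uint8)
cv2.imwrite("pics/z2.png",cv2.resize(c,None,fx=8.5,fy=8.5,interpolation=cv2.INTER_CUBIC))
print((proj('scene',bot.get_obs()['eef_pos'])-[u-45,v-35])*8.5)
E
```

```text
t: 5.03
eef_pos: [0.4762, 0.0477, 0.058]
contact_force: [0.2, -0.1, -0.1]
t: 5.15
eef_pos: [0.4761, 0.0477, 0.0575]
contact_force: [0.2, 0.3, 0.3]
t: 5.28
eef_pos: [0.4761, 0.0477, 0.057]
contact_force: [0.0, 0.4, 0.1]
t: 5.4
eef_pos: [0.4762, 0.0477, 0.0565]
contact_force: [-0.6, -0.2, 0.0]
[365.7792169  332.41845512]
```

View pics/z2.png

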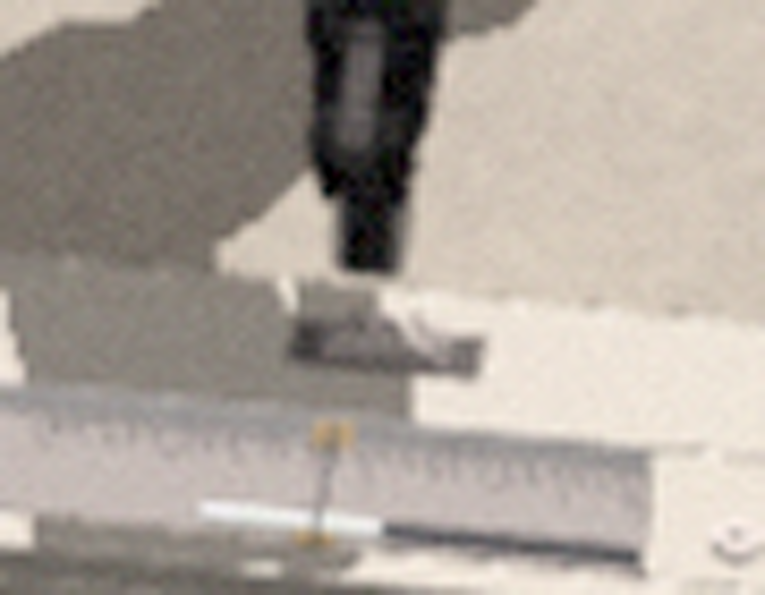

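```bash
python3 -c "
from h import *
u,v=proj('scene',w(P,[-.036,0,.07])).astype(int)
for z in (.06,.07,.075,.08,.085,.09): print(z,(proj('scene',[.487,.052,z])-[u-45,v-35])*8.5,(proj('scene',[.476,.048,z])-[u-45,v-35])*8.5)"
for i in 1; do python3 -m creep '[[[0,0,0.1,0,0,0,0]]]'; python3 -m creep '[[[0,0,0.1,0,0,0,0]]]';python3 -m creep '[[[0,0,0.1,0,0,0,0]]]';python3 -m creep '[[[0,0,0.1,0,0,0,0]]]'; done | egrep 't:|pos|for' | grep -v tool
```

```text
0.06 [361.58155976 347.4720539 ] [367.11117851 323.58566071]
0.07 [362.56332103 322.43135268] [368.12018696 298.58661504]
0.075 [363.05888204 309.79162494] [368.62946448 285.96882961]
0.08 [363.5576031  297.07129747] [369.14196448 273.27120471]
0.085 [364.05951452 284.26959686] [369.65771763 260.49298015]
0.09 [364.56464702 271.38573978] [370.17675501 247.63338606]
t: 5.58
eef_pos: [0.4762, 0.0477, 0.0555]
contact_force: [-0.1, 0.5, 0.4]
t: 5.7
eef_pos: [0.4761, 0.0477, 0.0544]
contact_force: [-0.1, 1.0, -0.6]
t: 5.82
eef_pos: [0.4761, 0.0477, 0.0534]
contact_force: [-0.1, -0.6, 0.7]
t: 5.95
eef_pos: [0.4761, 0.0477, 0.0524]
contact_force: [-0.6, -0.2, -0.2]
```

```bash
for i in 1; do python3 -m creep '[[[0,0,0.1,0,0,0,0],[0,0,0.2,0,0,0,0],[0,0,0.3,0,0,0,0],[0,0,0.4,0,0,0,0]]]'; python3 -m creep '[[[0,0,0.1,0,0,0,0],[0,0,0.2,0,0,0,0],[0,0,0.3,0,0,0,0]]]'; done | egrep 't:|pos|for' | grep -v tool
python3 - <<'E'
from h import *
im,d=bot.read_camera("scene")
u,v=proj("scene",w(P,[-.036,0,.07])).astype(int); c=im[v-35:v+35,u-45:u+45]
c=np.clip(c.astype(float)*1.6,0,255).astype(np.uint8)
cv2.imwrite("pics/z3.png",cv2.resize(c,None,fx=8.5,fy=8.5,interpolation=cv2.INTER_CUBIC))
E
```

```text
t: 6.45
eef_pos: [0.4762, 0.0477, 0.0484]
contact_force: [0.5, 0.4, -0.5]
t: 6.82
eef_pos: [0.4761, 0.0477, 0.0454]
contact_force: [0.1, -0.9, 0.5]
```

View pics/z3.png

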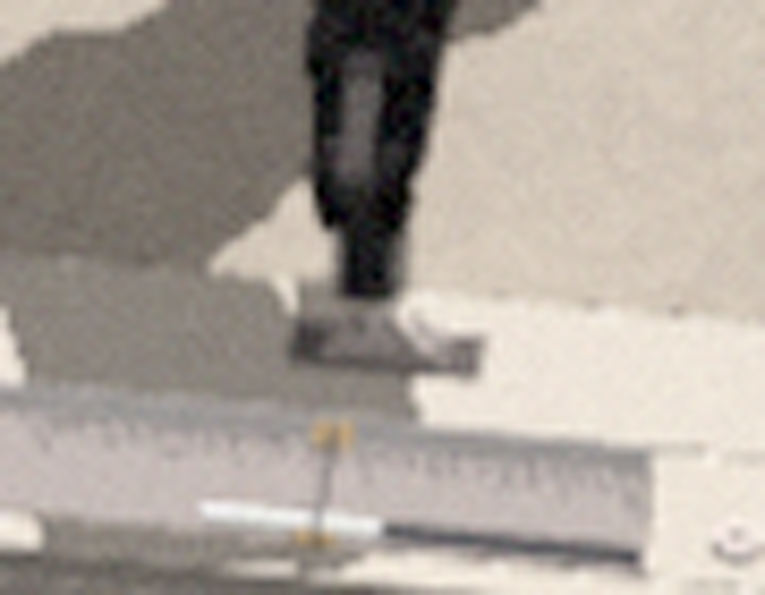

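```bash
for i in 1; do python3 -m creep '[[[0,0,0.1,0,0,0,0],[0,0,0.2,0,0,0,0],[0,0,0.3,0,0,0,0]]]'; python3 -m creep '[[[0,0,0.1,0,0,0,0],[0,0,0.2,0,0,0,0]]]';python3 -m creep '[[[0,0,0.1,0,0,0,0]]]'; python3 -m creep '[[[0,0,0.1,0,0,0,0]]]'; done | egrep 't:|pos|for' | grep -v tool
python3 - <<'E'
from h import *
im,d=bot.read_camera("scene")
u,v=proj("scene",w(P,[-.036,0,.07])).astype(int); c=im[v-35:v+35,u-45:u+45]
c=np.clip(c.astype(float)*1.6,0,255).astype(np.uint8)
cv2.imwrite("pics/z4.png",cv2.resize(c,None,fx=8.5,fy=8.5,interpolation=cv2.INTER_CUBIC))
E
```

```text
t: 7.25
eef_pos: [0.4761, 0.0477, 0.0424]
contact_force: [-0.2, -0.7, 0.8]
t: 7.5
eef_pos: [0.4761, 0.0477, 0.0404]
contact_force: [-0.5, 0.8, 0.2]
t: 7.62
eef_pos: [0.4761, 0.0477, 0.0394]
contact_force: [-0.3, -0.2, -1.0]
t: 7.75
eef_pos: [0.4761, 0.0477, 0.0384]
contact_force: [0.1, -0.5, -0.5]
```

View pics/z4.png

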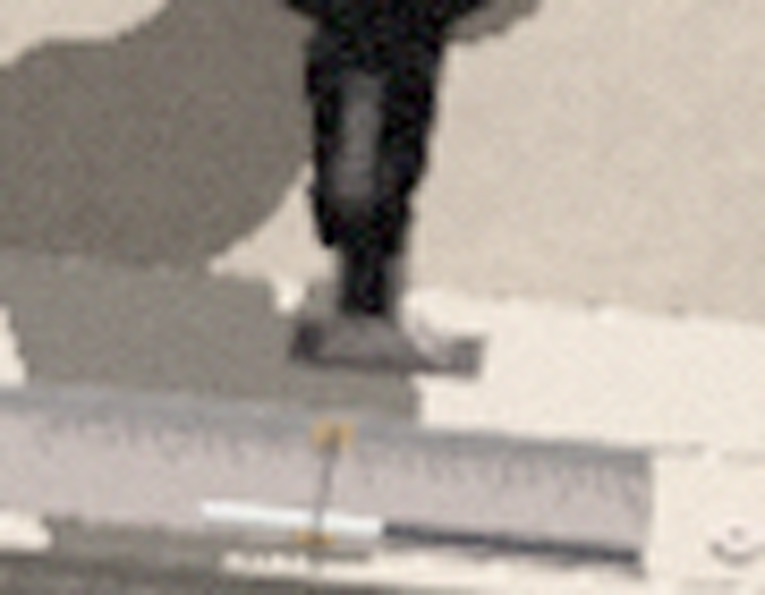

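Run:
```python
from h import *
im,d=bot.read_camera("scene")
c,s=np.cos(P[2]),np.sin(P[2])
u,v=proj("scene",w(P,[-.036,0,.07])).astype(int)
u0,v0=u-45,v-35
for vv in range(v0+28,v0+44):
    r=[]
    for uu in range(u0+38,u0+50,2):
        X=back("scene",(uu,vv),d[vv,uu]); dx=X[:2]-P[:2]; r.append("%d/%d/%d"%(1000*(c*dx[0]+s*dx[1]),1000*(-s*dx[0]+c*dx[1]),1000*X[2]))
    print(vv,r)
```

```text
164 ['-3/-16/117', '-5/-11/116', '-3/-6/118', '-7/-1/116', '0/4/123', '-155/-3/0']
165 ['-143/-31/2', '-32/-14/91', '-25/-8/98', '-23/-3/100', '-5/3/115', '-150/-3/1']
166 ['-138/-31/3', '-30/-13/90', '-24/-8/96', '-24/-2/96', '-30/1/92', '-143/-2/2']
167 ['-133/-30/3', '-30/-13/87', '-22/-7/94', '-26/-3/91', '-29/1/89', '-141/-2/0']
168 ['-132/-30/0', '-29/-13/84', '-22/-7/90', '-24/-2/89', '-29/1/85', '-133/-1/2']
169 ['-65/-22/51', '-30/-13/80', '-25/-7/84', '-21/-2/88', '-28/2/83', '-130/0/2']
170 ['-62/-22/50', '-32/-13/75', '-25/-7/81', '-21/-2/85', '-31/1/78', '-64/4/52']
171 ['-57/-21/51', '-31/-13/73', '-25/-7/78', '-23/-2/80', '-33/1/73', '-60/4/51']
172 ['-52/-21/51', '-29/-13/70', '-26/-7/74', '-25/-2/75', '-28/2/74', '-55/5/52']
173 ['-47/-20/52', '-40/-14/58', '-28/-7/68', '-32/-2/66', '-31/2/68', '-41/6/60']
174 ['-42/-19/52', '-38/-14/56', '-35/-8/59', '-33/-2/62', '-35/2/61', '-35/7/62']
175 ['-34/-18/55', '-31/-13/58', '-30/-7/60', '-30/-2/61', '-30/2/61', '-30/7/62']
176 ['-28/-18/57', '-33/-13/54', '-31/-7/56', '-26/-2/61', '-29/2/59', '-31/7/58']
177 ['-28/-18/54', '-31/-13/52', '-31/-7/52', '-28/-2/56', '-26/3/58', '-33/7/53']
178 ['-27/-17/52', '-27/-12/52', '-28/-7/51', '-27/-1/54', '-28/3/53', '-29/8/53']
179 ['-24/-17/50', '-22/-11/53', '-24/-6/51', '-23/-1/54', '-29/3/49', '-27/8/52']
```

```bash
for i in 1; do python3 -m creep '[[[0,0,0.1,0,0,0,0],[0,0,0.2,0,0,0,0]]]'; python3 -m creep '[[[0,0,0.1,0,0,0,0]]]'; python3 -m creep '[[[0,0,0.05,0,0,0,0]]]';  python3 -m creep '[[[0,0,0.05,0,0,0,0]]]'; python3 -m creep '[[[0,0,0.05,0,0,0,0]]]'; done | egrep 't:|pos|for' | grep -v tool
```

```text
t: 8.1
eef_pos: [0.4762, 0.0477, 0.0364]
contact_force: [0.8, -0.1, -0.6]
t: 8.22
eef_pos: [0.4761, 0.0477, 0.0354]
contact_force: [-0.2, 0.7, -0.6]
t: 8.35
eef_pos: [0.4761, 0.0477, 0.0349]
contact_force: [-0.3, -0.1, 0.5]
t: 8.48
eef_pos: [0.4761, 0.0477, 0.0345]
contact_force: [0.1, 0.3, -0.2]
t: 8.6
eef_pos: [0.4763, 0.0477, 0.0342]
contact_force: [-2.0, -0.4, 6.7]
```

```bash
for i in 1; do python3 -m creep '[[[0,0,0.05,0,0,0,0]]]'; python3 -m creep '[[[0,0,0.05,0,0,0,0]]]';  python3 -m creep '[[[0,0,0.05,0,0,0,0]]]'; done | egrep 't:|pos|for' | grep -v tool
```

```text
t: 8.72
eef_pos: [0.4764, 0.0477, 0.0341]
contact_force: [-2.9, -0.9, 11.7]
t: 8.85
eef_pos: [0.4765, 0.0476, 0.0339]
contact_force: [-4.9, -1.7, 17.1]
t: 8.98
eef_pos: [0.4766, 0.0475, 0.0338]
contact_force: [-6.0, -2.7, 23.2]
```

```bash
python3 -m creep '[[[0,0,-0.12,0,0,0,0]]]' | egrep 't:|pos|for' | grep -v tool
python3 - <<'E'
from h import *
im,d=bot.read_camera("scene")
u,v=proj("scene",w(P,[-.036,0,.07])).astype(int); c=im[v-35:v+35,u-45:u+45]
c=np.clip(c.astype(float)*1.6,0,255).astype(np.uint8)
cv2.imwrite("pics/z5.png",cv2.resize(c,None,fx=8.5,fy=8.5,interpolation=cv2.INTER_CUBIC))
E
```

```text
t: 9.1
eef_pos: [0.4763, 0.0475, 0.0344]
contact_force: [0.0, -0.0, 0.1]
```

View pics/z5.png

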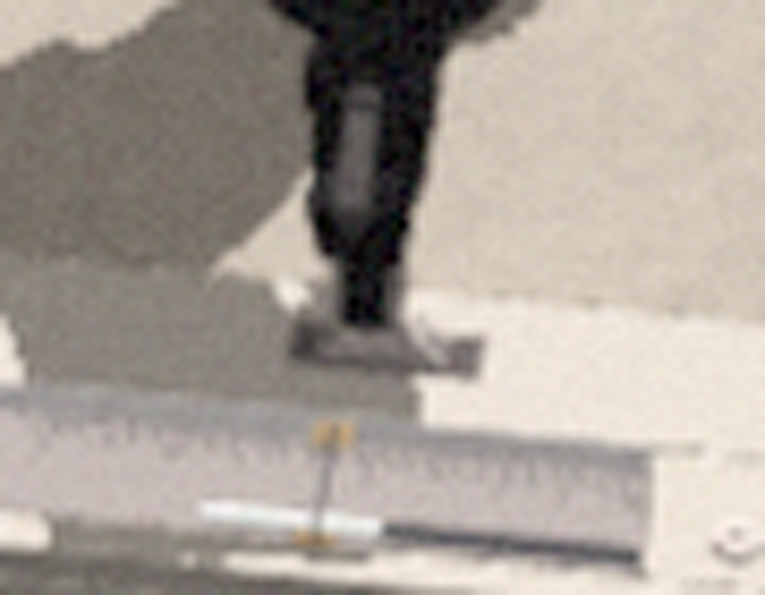

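```bash
python3 -m creep '[[[0,0,0.0,0,0,0,0]]]' | egrep 't:|pos|for' | grep -v tool
```

```text
t: 9.28
eef_pos: [0.4764, 0.0476, 0.0341]
contact_force: [-1.5, -0.8, 8.5]
```

```bash
python3 -m creep '[[[0,-0.1,0.0,0,0,0,0],[0,-0.2,0.0,0,0,0,0],[0,-0.3,0.0,0,0,0,0]]]' | egrep 't:|pos|for' | grep -v tool
```

```text
t: 9.65
eef_pos: [0.4753, 0.0504, 0.0342]
contact_force: [-1.1, -3.3, 8.9]
```

```bash
python3 -m creep '[[[0,-0.12,0.0,0,0,0,0],[0,-0.24,0.0,0,0,0,0],[0,-0.36,0.0,0,0,0,0],[0,-0.48,0.0,0,0,0,0]]]' | egrep 't:|pos|for' | grep -v tool
```

```text
t: 10.15
eef_pos: [0.4739, 0.054, 0.0342]
contact_force: [-0.6, -2.8, 8.3]
```

```bash
python3 -m creep '[[[0,-0.12,0.0,0,0,0,0],[0,-0.24,0.0,0,0,0,0],[0,-0.36,0.0,0,0,0,0],[0,-0.48,0.0,0,0,0,0],[0,-0.6,0.0,0,0,0,0]]]' | egrep 't:|pos|for' | grep -v tool
cat > look.py <<'E'
from h import *
import sys
im,d=bot.read_camera("scene"); n=sys.argv[1]; np.save(f"pics/{n}.npy",im)
u,v=200,140
c,s=np.cos(P[2]),np.sin(P[2])
dx=bot.get_obs()["eef_pos"][:2]-P[:2]; print("finger reader x,y mm",1000*(c*dx[0]+s*dx[1]),1000*(-s*dx[0]+c*dx[1]), bot.get_obs()["t"])
u,v=proj("scene",w(P,[.01,0,.05])).astype(int); cc=im[v-30:v+30,u-45:u+45]
cc=np.clip(cc.astype(float)*1.6,0,255).astype(np.uint8)
cv2.imwrite(f"pics/{n}.png",cv2.resize(cc,None,fx=8.8,fy=8.8,interpolation=cv2.INTER_CUBIC)); print(u-45,v-30)
E
python3 look.py k1
```

```text
t: 10.78
eef_pos: [0.4717, 0.0596, 0.0342]
contact_force: [-0.1, -3.1, 8.3]
finger reader x,y mm -35.526558524317316 7.247914335457273 10.825
299 158
```

View pics/k1.png

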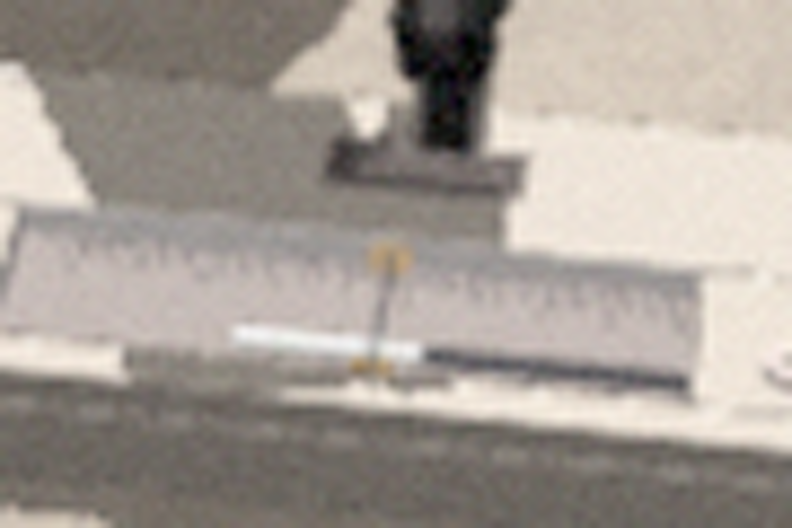

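```bash
python3 -m creep '[[[0,0,-0.2,0,0,0,0],[0,0,-0.4,0,0,0,0],[0,0.8,-0.4,0,0,0,0],[0,1.6,-0.4,0,0,0,0],[0,1.6,-0.25,0,0,0,0],[0,1.6,-0.15,0,0,0,0],[0,1.6,-0.1,0,0,0,0]]]' | egrep 't:|pos|for' | grep -v tool
python3 look.py k2
```

```text
t: 11.7
eef_pos: [0.4768, 0.0459, 0.0345]
contact_force: [0.3, -0.3, -0.8]
finger reader x,y mm -35.77749183442332 -7.54273395566336 11.75
299 158
```

```bash
python3 -m creep '[[[0,0,0.05,0,0,0,0],[0,0,0.05,0,0,0,0]]]' | egrep 't:|pos|for' | grep -v tool
```

```text
t: 12.0
eef_pos: [0.4769, 0.0458, 0.0343]
contact_force: [0.5, -0.4, 1.1]
```

```bash
python3 -m creep '[[[0,0,0.05,0,0,0,0],[0,0,0.06,0,0,0,0]]]' | egrep 't:|pos|for' | grep -v tool
```

```text
t: 12.25
eef_pos: [0.4772, 0.0456, 0.034]
contact_force: [-1.9, -1.0, 7.8]
```

```bash
python3 -m creep '[[[0,-0.12,0.01,0,0,0,0],[0,-0.24,0.01,0,0,0,0],[0,-0.36,0.01,0,0,0,0],[0,-0.48,0.01,0,0,0,0],[0,-0.6,0.01,0,0,0,0]]]' | egrep 't:|pos|for' | grep -v tool
```

```text
t: 12.88
eef_pos: [0.4753, 0.0502, 0.0341]
contact_force: [-0.9, -3.6, 7.7]
```

```bash
python3 -m creep '[[[0,-0.12,0.02,0,0,0,0],[0,-0.24,0.02,0,0,0,0],[0,-0.36,0.02,0,0,0,0],[0,-0.48,0.02,0,0,0,0],[0,-0.6,0.02,0,0,0,0]]]' | egrep 't:|pos|for' | grep -v tool
```

```text
t: 13.5
eef_pos: [0.4731, 0.0558, 0.0339]
contact_force: [-0.9, -3.0, 8.4]
```

```bash
python3 -m creep '[[[0,-0.12,0.01,0,0,0,0],[0,-0.24,0.01,0,0,0,0],[0,-0.36,0.01,0,0,0,0]]]' | egrep 't:|pos|for' | grep -v tool
python3 look.py k3
```

```text
t: 13.88
eef_pos: [0.4718, 0.0592, 0.0338]
contact_force: [-2.1, -2.5, 7.8]
finger reader x,y mm -35.56402134593056 6.794370314453276 13.925
299 158
```

View pics/k3.png

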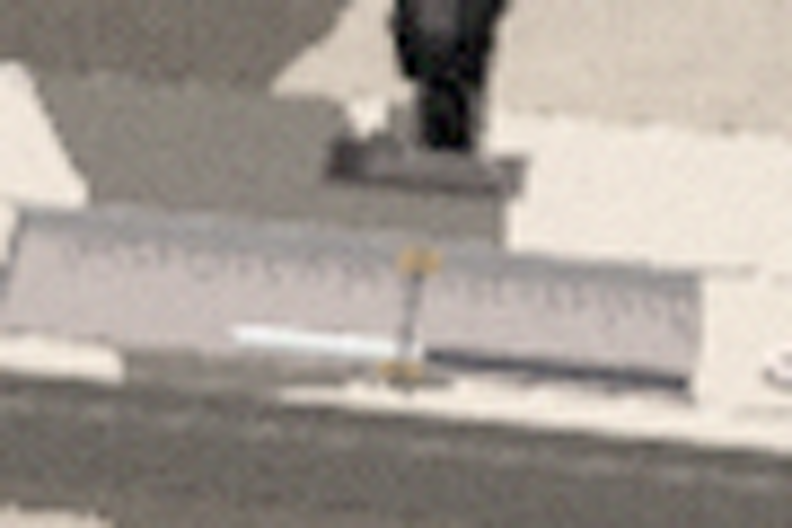

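```bash
python3 -m creep '[[[0,0,-0.2,0,0,0,0],[0,0,-0.4,0,0,0,0],[0,0.8,-0.4,0,0,0,0],[0,1.6,-0.4,0,0,0,0],[0,1.6,-0.2,0,0,0,0],[0,1.6,-0.1,0,0,0,0],[0,1.6,-0.05,0,0,0,0],[0,1.6,-0.05,0,0,0,0]]]' | egrep 't:|pos|for' | grep -v tool
```

```text
t: 14.92
eef_pos: [0.477, 0.0453, 0.0338]
contact_force: [-0.5, -1.8, 3.1]
```

```bash
python3 -m creep '[[[0,0,0.05,0,0,0,0],[0,0,0.06,0,0,0,0]]]' | egrep 't:|pos|for' | grep -v tool
```

```text
t: 15.18
eef_pos: [0.4771, 0.0453, 0.0335]
contact_force: [-1.6, -1.4, 9.1]
```

```bash
python3 -m creep '[[[0,-0.12,0.01,0,0,0,0],[0,-0.24,0.01,0,0,0,0],[0,-0.36,0.02,0,0,0,0],[0,-0.48,0.02,0,0,0,0],[0,-0.6,0.02,0,0,0,0]]]' | egrep 't:|pos|for' | grep -v tool
```

```text
t: 15.8
eef_pos: [0.4752, 0.0502, 0.0336]
contact_force: [-2.2, -3.1, 10.8]
```

```bash
python3 -m creep '[[[0,-0.12,0.0,0,0,0,0],[0,-0.24,0.0,0,0,0,0],[0,-0.36,0.0,0,0,0,0],[0,-0.48,0.0,0,0,0,0],[0,-0.6,0.01,0,0,0,0],[0,-0.72,0.01,0,0,0,0],[0,-0.84,0.01,0,0,0,0]]]' | egrep 't:|pos|for' | grep -v tool
python3 look.py k4
```

```text
t: 16.68
eef_pos: [0.472, 0.058, 0.0332]
contact_force: [-1.0, -2.7, 7.8]
finger reader x,y mm -35.744311888250294 5.620878538790661 16.725
299 158
```

View pics/k4.png

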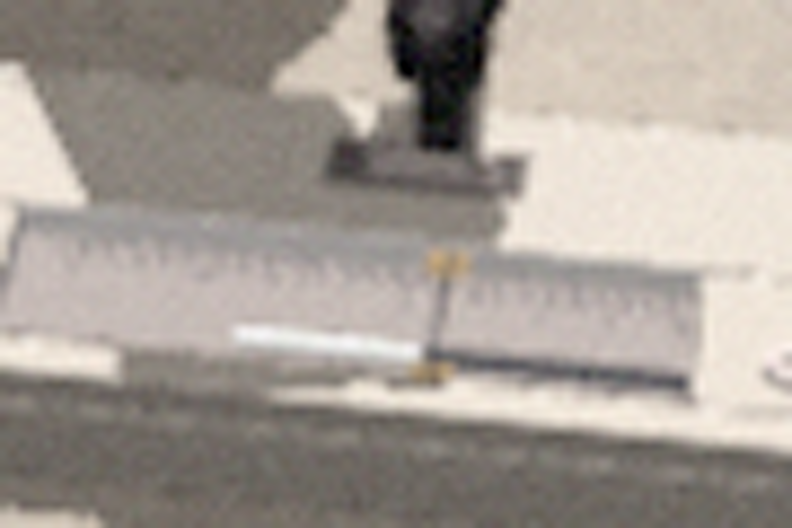

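```bash
python3 -m creep '[[[0,0,-0.2,0,0,0,0],[0,0,-0.4,0,0,0,0],[0,0.7,-0.4,0,0,0,0],[0,1.2,-0.4,0,0,0,0],[0,1.2,-0.2,0,0,0,0],[0,1.2,-0.1,0,0,0,0],[0,1.2,-0.05,0,0,0,0],[0,1.2,-0.05,0,0,0,0]]]' | egrep 't:|pos|for' | grep -v tool
```

```text
t: 17.73
eef_pos: [0.4761, 0.0476, 0.0334]
contact_force: [-0.4, -0.2, 1.8]
```

```bash
python3 -m creep '[[[0,0,0.05,0,0,0,0],[0,0,0.07,0,0,0,0]]]' | egrep 't:|pos|for' | grep -v tool
```

```text
t: 17.98
eef_pos: [0.4762, 0.0476, 0.0331]
contact_force: [-2.8, -1.8, 11.6]
```

```bash
python3 -m creep '[[[0,-0.12,0.0,0,0,0,0],[0,-0.24,0.0,0,0,0,0],[0,-0.36,0.0,0,0,0,0],[0,-0.48,0.0,0,0,0,0],[0,-0.6,0.0,0,0,0,0],[0,-0.72,0.01,0,0,0,0],[0,-0.84,0.01,0,0,0,0],[0,-0.9,0.01,0,0,0,0]]]' | egrep 't:|pos|for' | grep -v tool
python3 look.py k5
```

```text
t: 18.98
eef_pos: [0.4732, 0.0551, 0.0329]
contact_force: [-0.6, -2.8, 6.7]
finger reader x,y mm -35.695693402338954 2.371539516794993 19.025
299 158
```

View pics/k5.png

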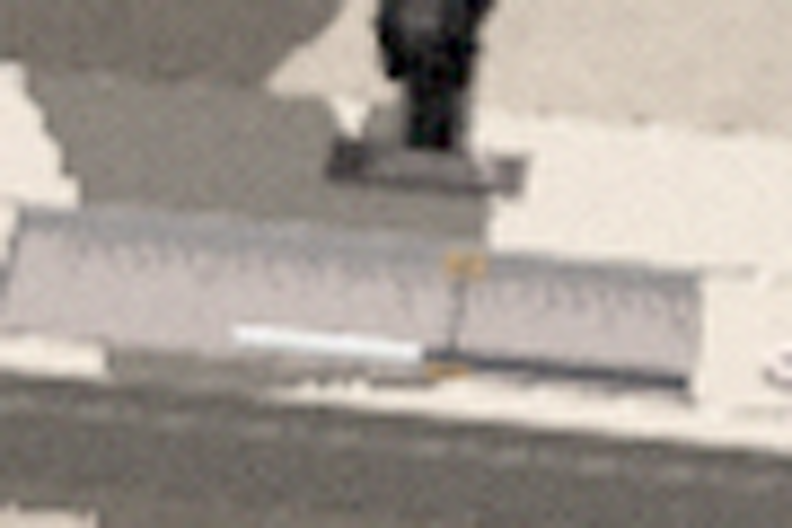

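```bash
cat > meas.py <<'E'
from h import *
import sys
Z=.044
def rect(n,im):
    xs=np.arange(.054,-.004,-.0005); ys=np.arange(.085,-.118,-.0005)
    K,R,t=cam(n); c,s=np.cos(P[2]),np.sin(P[2])
    X,Y=np.meshgrid(xs,ys,indexing="ij")
    W=np.stack([P[0]+c*X-s*Y,P[1]+s*X+c*Y,np.full_like(X,Z)],-1).reshape(-1,3)
    p=(K@(R@W.T+t[:,None])); m=(p[:2]/p[2]).T.reshape(*X.shape,2).astype(np.float32)
    return cv2.remap(im.astype(np.float32),m[...,0],m[...,1],cv2.INTER_CUBIC),xs,ys
if __name__=="__main__":
    out=[]
    for n in sys.argv[1:]:
        im=np.load(f"pics/{n}.npy"); r,xs,ys=rect("scene",im); out.append(np.clip(r*1.6,0,255).astype(np.uint8))
    cv2.imwrite("pics/rect.png",cv2.resize(np.vstack(out),None,fx=1.9,fy=1.9))
E
python3 meas.py k1 k5
```

```text
(no output)
```

View pics/rect.png

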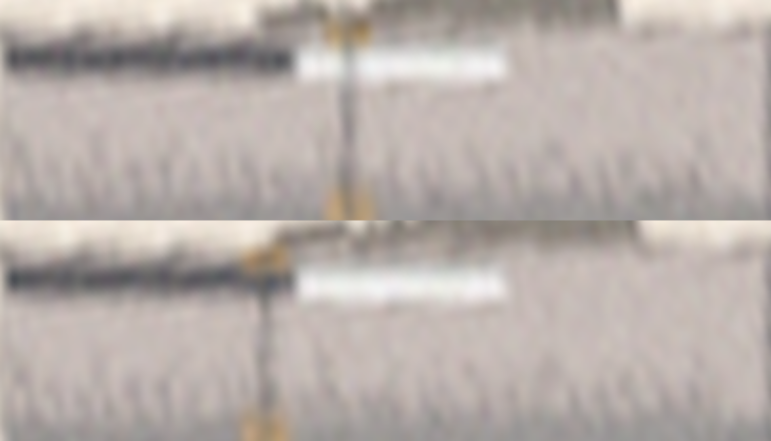

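```bash
cat >> meas.py <<'E'
def hair(n):
    r,xs,ys=rect("scene",np.load(f"pics/{n}.npy")); g=r.mean(2)
    p=g[46:72].mean(0); b=cv2.GaussianBlur(p[None].astype(np.float32),(0,0),1.5)[0]
    i=np.argmin(b[20:-20])+20; k=np.arange(i-8,i+9)
    # gaussian + linear fit
    f=lambda a:(a[0]+a[1]*(k-i)-a[2]*np.exp(-.5*((k-i-a[3])/a[4])**2))-p[k]
    s=least_squares(f,[p.max(),0,40,0,2.5]).x
    return np.interp(i+s[3],np.arange(len(ys)),ys)*1000
def mark(n):
    from scipy.special import erf
    r,xs,ys=rect("scene",np.load(f"pics/{n}.npy")); g=r.mean(2); p=g[27:37].mean(0)
    i=int(np.argmin(np.abs(ys-(.085-.0005*155)))); k=np.arange(i-9,i+10)
    f=lambda a:a[0]+a[1]*erf((k-i-a[2])/a[3])-p[k]
    s=least_squares(f,[p[k].mean(),50,0,3]).x
    return np.interp(i+s[2],np.arange(len(ys)),ys)*1000
E
python3 -c "
from meas import *
for n in ('k1','k2','k3','k4','k5'): print(n,round(hair(n),2),round(mark(n),2))"
```

```text
k1 -6.34 7.6
k2 -6.1 7.39
k3 1.89 8.31
k4 10.47 7.47
k5 15.33 7.17
```

```bash
python3 -m creep '[[[0,0,-0.2,0,0,0,0],[0,-0.3,-0.3,0,0,0,0],[0,-0.55,-0.2,0,0,0,0],[0,-0.55,-0.1,0,0,0,0],[0,-0.55,-0.05,0,0,0,0],[0,-0.55,-0.05,0,0,0,0]]]' | egrep 't:|pos|for' | grep -v tool
```

```text
t: 19.77
eef_pos: [0.4709, 0.0611, 0.033]
contact_force: [-0.8, -0.1, 1.8]
```

```bash
python3 -m creep '[[[0,0,0.05,0,0,0,0],[0,0,0.07,0,0,0,0]]]' | egrep 't:|pos|for' | grep -v tool
```

```text
t: 20.02
eef_pos: [0.471, 0.0611, 0.0328]
contact_force: [-3.7, -0.3, 9.2]
```

```bash
python3 -m creep '[[[0,0.12,0.0,0,0,0,0],[0,0.24,0.0,0,0,0,0],[0,0.36,0.0,0,0,0,0],[0,0.48,0.0,0,0,0,0],[0,0.6,0.0,0,0,0,0]]]' | egrep 't:|pos|for' | grep -v tool
```

```text
t: 20.65
eef_pos: [0.4733, 0.0554, 0.033]
contact_force: [-3.8, 0.4, 11.8]
```

```bash
python3 -m creep '[[[0,0.12,-0.01,0,0,0,0],[0,0.24,-0.01,0,0,0,0],[0,0.36,-0.02,0,0,0,0],[0,0.48,-0.02,0,0,0,0],[0,0.6,-0.03,0,0,0,0]]]' | egrep 't:|pos|for' | grep -v tool
python3 look.py m1; python3 -c "
from meas import *
print(hair('m1'),mark('m1'))"
```

```text
t: 21.28
eef_pos: [0.4751, 0.0508, 0.0333]
contact_force: [-4.7, 2.2, 11.3]
finger reader x,y mm -35.52373541824567 -2.567910877017498 21.325
299 158
12.561444386716246 7.583933827825016
```

```bash
python3 -m creep '[[[0,0.12,-0.01,0,0,0,0],[0,0.24,-0.01,0,0,0,0],[0,0.36,-0.02,0,0,0,0],[0,0.48,-0.02,0,0,0,0],[0,0.48,-0.02,0,0,0,0]]]' | egrep 't:|pos|for' | grep -v tool
python3 look.py m2; python3 -c "
from meas import *
print(hair('m2'),mark('m2'))"
```

```text
t: 21.95
eef_pos: [0.477, 0.0459, 0.0334]
contact_force: [-3.7, 1.0, 9.8]
finger reader x,y mm -35.49664980056658 -7.681418326622679 22.0
299 158
9.530726593928502 7.415423601068377
```

```bash
python3 -m creep '[[[0,0,-0.2,0,0,0,0],[0,0,-0.3,0,0,0,0],[0,-0.5,-0.3,0,0,0,0],[0,-1.0,-0.2,0,0,0,0],[0,-1.0,-0.1,0,0,0,0],[0,-1.0,-0.05,0,0,0,0],[0,-1.0,-0.05,0,0,0,0]]]' | egrep 't:|pos|for' | grep -v tool
python3 look.py m3; python3 -c "
from meas import *
print(hair('m3'),mark('m3'))"
```

```text
t: 22.88
eef_pos: [0.4732, 0.0554, 0.0336]
contact_force: [-3.1, 2.3, 7.7]
finger reader x,y mm -35.540755229441416 2.5475028603529086 22.925
299 158
9.545431221864671 7.395467559519141
```

```bash
python3 -m creep '[[[0,0.08,0.01,0,0,0,0],[0,0.16,0.01,0,0,0,0],[0,0.24,0.01,0,0,0,0],[0,0.28,0.01,0,0,0,0],[0,0.28,0.01,0,0,0,0]]]' | egrep 't:|pos|for' | grep -v tool
python3 look.py m4; python3 -c "
from meas import *
print(hair('m4'),mark('m4'))"
```

```text
t: 23.55
eef_pos: [0.4743, 0.0529, 0.0337]
contact_force: [-3.1, 2.9, 8.6]
finger reader x,y mm -35.562656714820555 -0.102868728094457 23.6
299 158
7.916764514814384 7.0902280750793745
```

View pics/m4.png

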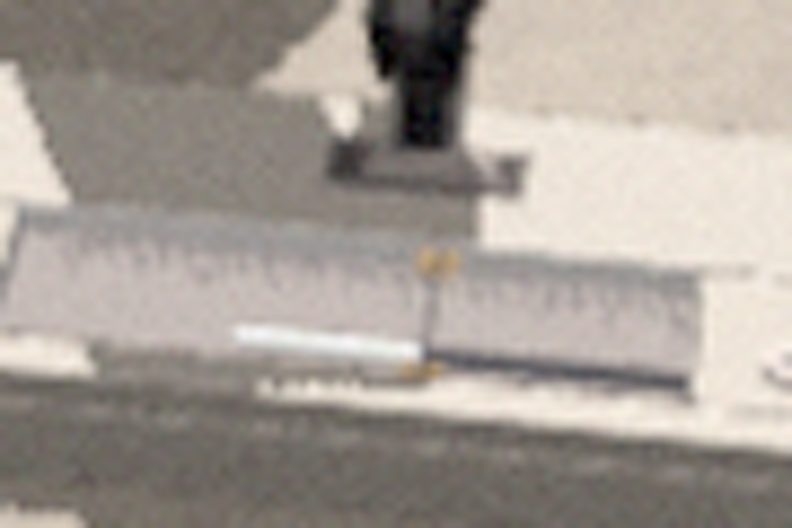

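```bash
python3 -m creep '[[[0,0.05,0.0,0,0,0,0],[0,0.08,0.0,0,0,0,0],[0,0.08,0,0,0,0,0],[0,0.08,-0.1,0,0,0,0],[0,0.08,-0.4,0,0,0,0],[0,0.08,-1.5,0,0,0,0],[0,0.08,-4,0,0,0,0],[0,0.08,-7,0,0,0,0],[0,0.08,-10,0,0,0,0],[-3,7,-12,0,0,0,0]]]' | egrep 't:|pos|for' | grep -v tool
python3 -m creep '[[[-2,6,-3,0,0,0,0],[-2,12,-4,0,0,0,0],[-2,18,-5,0,0,0,0],[-2,24,-5,0,0,0,0],[-2,24,-5,0,0,0,0],[-2,24,-5,0,0,0,0]]]' | egrep 't:|pos|for' | grep -v tool
for i in 1 2 3; do python3 look.py f$i; done
python3 - <<'E'
from meas import *
for n in ('f1','f2','f3'): print(hair(n),mark(n))
im,d=bot.read_camera("top"); np.save("pics/topf.npy",im)
r,xs,ys=rect("top",im); r0,_,_=rect("top",cv2.imread("pics/top0.png")); rs,_,_=rect("scene",np.load("pics/f1.npy"))
cv2.imwrite("pics/topf.png",cv2.resize(np.clip(np.vstack([r*2,r0*2,rs*1.6]),0,255).astype(np.uint8),None,fx=1.6,fy=1.6))
E
```

```text
t: 24.85
eef_pos: [0.4746, -0.0052, 0.1521]
contact_force: [1.6, -0.9, -0.7]
t: 25.6
eef_pos: [0.5414, -0.2391, 0.1993]
contact_force: [-0.7, 0.2, 0.4]
finger reader x,y mm -79.35797124453892 -295.60636294575863 25.65
299 158
finger reader x,y mm -79.15668323453309 -295.3092273858004 25.7
299 158
finger reader x,y mm -79.12139974407772 -295.3693774377006 25.75
299 158
7.3855922623633266 6.825677767594861
7.2426841306286684 6.7707653241089725
7.322478526928827 6.822485628661603
```

View pics/topf.png

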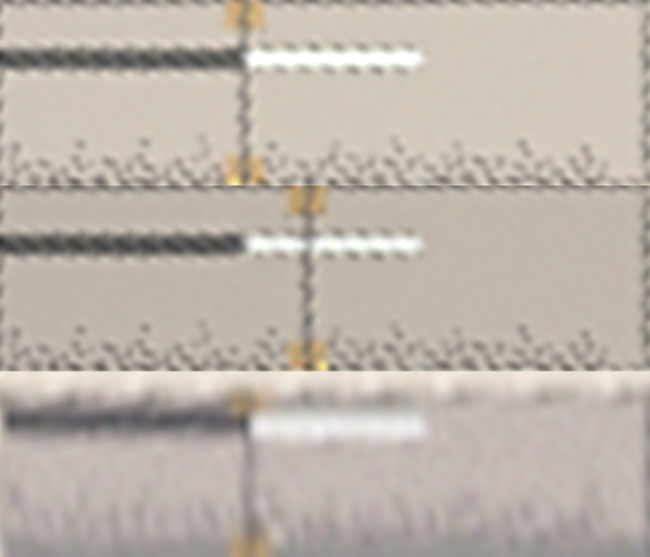

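View pics/f1.png

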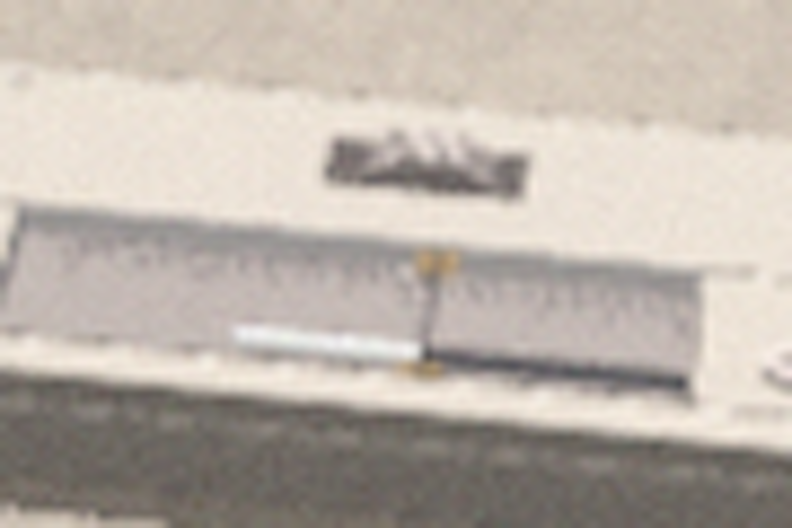

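```bash
python3 -c "
from station import bot
o=bot.get_obs();print(o['t'],abs(o['joint_vel']).max(),o['contact_force']);print(bot.hand_in())"
```

```text
25.8 0.008095697739044689 [1.46933559 0.06556068 0.54960111]
the job is handed in; nothing more can be done
None
```

The hairline is on the mark with the slack taken up in the upward direction, but I may have spoiled the run with too much pressure on the wheel. On first contact (t ≈ 9.0 s) I sent three small downward steps together without checking the force between them. The force sensor then read 23.2 N vertically, about 24 N in total, which is over the 22 N limit. I backed off at once, and every later reading showed about 13 N or less in total. If that peak counts as wheel contact, the run has failed.

- **Run back:** I rolled the wheel left in four strokes. The hairline ended about 7.9 mm below the mark.
- **Bring up:** I then rolled it right only, about 19 mm of rim travel. The hairline began to move after about 6.5 mm, as expected from the slack, and the last motion was upward.
- **Final position:** after I lifted clear and moved the arm aside, the scene camera put the hairline at 7.3 mm and the mark at about 7.4 mm in the reader's y. The final pictures gave the mark as 6.8 mm, but the hairline covers the edge there, so I used the value from the earlier clear pictures. The top camera showed agreement to about 0.5 mm, judged by eye.
- **Fingertip height:** the reported tool position did not match the camera pictures; the visible fingertip was about 25–30 mm above it. Contact came at a reported height of 0.034 m instead of about 0.060 m, so I worked from the force readings and pictures.
- **At hand-in (t = 25.8 s):** the arm was clear of everything and essentially still. I never came near the bottle, jar or slide box, but I did not re-measure their positions.

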